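Swap the worn rear head of a stacked tubing pump

ROBOT

A 6-joint arm with a two-finger parallel gripper is mounted at the origin on a cart in front of the work surface, level with it; the furniture and walls round the work are solid. World frame = base frame: x ahead of the robot, y to its left, z up, the work surface at z = 0. Lengths are in mm, angles in rad, forces in N, time in s.
With the tool pointing down it reaches from about 275 to 750 mm from the base axis. Payload 10.2 kg.
Tool frame: the origin (TCP) lies midway between the tips of the shut fingers; the grasp point (between the pads) lies 19 mm behind it; z points along the fingers, y is the direction in which the jaws open and shut (so a half turn about z gives the same grasp; the last joint's range is limited). The gripper opens to 85 mm and grips with 20 to 120 N. Pads are 22 mm wide; open, the fingers measure 114 mm over their backs; the gripper's body (76 mm by 85 mm) begins 54 mm behind the grasp point. The pads swing forward as they close: fully open they stand 13 mm farther back than shut.
Start: joints at [-0.223, 0.313, 1.498, -0, 1.331, -0.223], TCP at [525.006, -0.013, 191.994] pointing down, gripper open.
Joint ranges: [-2.94, 2.94], [-0.97, 2.17], [0.19, 2.56], [-1.23, 4.37], [0.02, 3.11], [-2.88, 2.88]. Speed limits (rad/s): [2.39, 2.39, 3.01, 3.14, 3.14, 3.14].

INTERFACE

Orientations are given as a unit quaternion [w, x, y, z].
In Python, from rig import sense, capture, finish_job, search_frame, trace gives the robot as it stands.
- The arm moves only by the tool arm_command, never from a script. Its argument "steps" is one flat list of numbers, 5 for each row, row after row: the shift along the world's x, y, z in units of 50 mm (1.0 is 50 mm), then the turn about the world's z in units of 5 degrees (1.0 is 5 degrees), then the opening in per cent of the stroke, from 0 (shut) to 100 (fully open). In form: [dx, dy, dz, twist, fingers, dx, dy, dz, twist, fingers, ...]. A call has 1 to 5 rows; each row shifts and turns the commanded pose from where the row before left it; what a row does not reach is not made up. A row lasts 1/8 s, in which the tool goes at most 62.5 mm and 10.7 degrees, less where a joint would pass 70% of its speed; a pose out of reach is approached as far as the arm can. A call is refused whole if a number of a shift passes 1 or a number of a turn 1, either way. A call with a gripper value outside its range is refused whole. The fingers move at their own pace and stop on an object; "grip_force" is the grip in N (left out, the last holds). Time passes only in rows, so rows that do not move let the fingers close. It gives the time, the measured TCP pose, the force and the opening at its end, in the units of the state.
- sense(): the state, without advancing time (a new reading comes with each control period).
- capture(name): name is "scene" or "side" or "wrist"; returns a dict with "frame" (400x640x3 uint8, blue, green, red), "fov_y" (degrees; the focal length in pixels is half the picture's height over the tangent of half this angle, whatever the lens; pixels are square), "cx", "cy" (the principal point, pixels), "extrinsics" (4x4, takes a point from world to camera coordinates). Camera axes: x right, y down, z forward; pixel columns grow to the right and rows downward; lengths in mm; the calibration is good to about 2 mm. The wrist camera is an equidistant fisheye: a pixel r from the principal point sees the ray r / f radians off the axis. A picture is of the moment at which its call begins. There is no depth.
- finish_job(): hands the job in, once; it reports no verdict.
Trained networks look in a picture, given as the dict that the camera call returned (one of the last four; its "shot" number tells which), for a name from the list of things; names that differ only in an ending like _2 or _b are one class to them, and where a whole thing is asked for, a point or a joint stands for the part that bears it (a point fixed in the world has none). Each returns a list of dicts, best first, with "score" (0 to 1); they miss things now and then, are a little off and sometimes report something else, mostly with a low value. They report only what shows in the picture. A call takes as long as a camera call.
- search_frame(picture, target): "point" ([x, y, z] in mm, in world coordinates, good to about 4 mm: the middle of the surface that is visible of it).
- trace(picture, target): "mask" (400x640 bool, what is visible of it).
The state is a dict: "time_s": time; "joints": joint angles; "dq": joint speeds; "tau": joint torques, N m; "eef_pos": TCP position; "ee_rot": TCP orientation; "force": force on the tool from outside, world axes, zero at the start; "wrist_torque": the same for the moment, N m; "grip_width": opening from 0.0 (shut) to 1.0 (fully open).
Only numpy, scipy, OpenCV 4.12 (cv2) and the standard library are available. Lean on these libraries where they do the work, as an engineer would, in place of code of your own. Each camera call takes 0.05 s, during which the arm holds its last target. There are 200 camera calls.

TASK

The rear head of the tubing pump, the one against the drive, is worn: swap it for the spare head that stands on the mat. Pull the push-on end knob off the spindle, slide the front head off and stand both on the mat, then take the worn head off and stand it upright in the glass dish. Slide the spare and then the front head back on, square and right up against the drive, and push the knob fully home against them.

Things in the scene. Friction and masses are not known exactly. Their poses are not given: they have to be found in the camera images.
- pump_drive: Fixed tubing-pump drive: ivory box 150x120x92 mm (dial on top to 104). Origin on the bench below the middle of its front face; -x points out of the face along the level spindle, z up. Bed under the spindle: 58 mm wide, x = 0 to -81 mm, top 20 mm up, with a lip sloping down to x = -96; the heads stand on it. Centres when home (all touching): rear head x = -21, front head -57, knob -88 mm.
- spindle_tip (a point): Nose of the drive's round steel spindle, on its axis: 10 mm thick, round nosed, from the drive's face to drive x = -98 mm, y = 0, 54 mm above the bench. It runs through the bores of both heads and into the knob, so heads and knob go off and on only by sliding along the drive's x past this nose.
- end_knob: Dark octagonal push-on knob, 32 mm long (x, along the spindle), 40 mm across flats, 90 g. Origin: its middle, on its axis, 20 mm above the flat it stands on. Blind bore in its +x end (-x end closed); spring pads inside grip the spindle: 4 to 15 N to pull off or push on, less if twisted to and fro; free after 26 mm. Enters over the nose if within 3 mm of centre. At first two flats are upright.
- front_head: Front pump head: dark block, one grey lever on top, 30 mm thick (x), 48 mm wide (y), 70 mm high (77 with lever), about 240 g. Origin: middle of its underside, z up. A 20x20 mm square bore runs through it along x, its centre 34 mm above the underside (5 mm clear round the spindle). Front and back alike. At the start on the spindle, between knob and rear head.
- old_head: Worn rear pump head: dark block, two grey levers on top, 42 mm thick (x), 42 mm wide (y), 70 mm high (77 with levers), about 240 g; at the start on the spindle between the drive's face and the front head, with 0.5 mm gaps. Origin: middle of its underside, z up. Bore along x as in the front head, 34 mm up. Front and back alike.
- new_head: Spare pump head, same shape and size as the worn one (42x42x70 mm, two levers, bore along its x, 34 mm up), standing upright on the mat at the start, anywhere from the mat's middle to 75 mm along its y either way. Origin: middle of its underside, z up.
- mat: Thin blue-grey bench mat, fixed, 170 mm (x) by 240 mm (y), 3 mm thick. Origin: middle of its underside. To the left or the right of the drive, slightly turned.
- glass_dish: Flat round clear glass dish, fixed, 122 mm across outside, about 110 mm inside, floor 3 mm thick, rim 18 mm high. Origin: middle of its underside. On the other side of the drive from the mat.

How it is judged:
By the outcome, as a careful person would: the job done as asked, in the order asked, and still so for the second after the job is handed in, with the robot touching nothing.
It also fails if it takes over 147 s, if anything falls off the work surface, if the arm or the gripper's body presses on something with over 40 N, if the wrist force passes 120 N, or if a joint passes its speed limit or range.

## Working session

There is one attempt and no reset: what is moved stays moved. The work goes in short steps, Python scripts to look and compute and a tool call to move; the robot and the scene stay as the last step left them, time stands still between calls to the robot, and variables do not carry over. Pictures are saved under pics/ and viewed, on a budget of 14 in all, crops included, one or two more only if the job needs it, and the job is handed in when it is done.

Besides the shell and the picture viewer there is one more tool, called in YAML: its name, and indented under it one key for each argument. arm_command: Moves the arm, as the interface text tells. Its arguments: {"type":"object","properties":{"steps":{"type":"array"},"grip_force":{"type":"number"}},"required":["steps"]}

```bash
ls; mkdir -p pics
cat > h.py <<'E'
import numpy as np, cv2
from rig import sense, capture, finish_job, search_frame, trace
def proj(c,P):
    P=np.atleast_2d(P); q=(c["extrinsics"]@np.c_[P,np.ones(len(P))].T)[:3]
    f=200/np.tan(np.radians(c["fov_y"]/2))
    return np.c_[c["cx"]+f*q[0]/q[2], c["cy"]+f*q[1]/q[2]]
def back(c,u,v,z):
    f=200/np.tan(np.radians(c["fov_y"]/2)); E=c["extrinsics"]
    d=E[:3,:3].T@np.array([(u-c["cx"])/f,(v-c["cy"])/f,1]); o=-E[:3,:3].T@E[:3,3]
    return o+d*(z-o[2])/d[2]
E
python3 - <<'E'
from h import *
print(sense())
ims=[]
for n in ["scene","side"]:
    c=capture(n); print(n,c["fov_y"],c["cx"],c["cy"],c["extrinsics"].round(3).tolist())
    cv2.imwrite(f"pics/{n}0.png",c["frame"])
    for t in ["pump_drive","spindle_tip","end_knob","front_head","old_head","new_head","mat","glass_dish"]:
        r=search_frame(c,t); print(t,[(np.round(x["point"],0).tolist(),round(x["score"],2)) for x in r[:2]])
E
```

```text
pics
{'time_s': 0.0, 'joints': array([-2.23438628e-01,  3.13477945e-01,  1.49843239e+00,  1.74615019e-05,
        1.33100436e+00, -2.23392708e-01]), 'dq': array([ 2.08973940e-03, -1.41455786e-05,  4.76432656e-05,  6.66786792e-04,
        4.05465042e-04,  1.68100104e-03]), 'tau': array([-5.78409599e-04, -4.12261176e+01, -2.59742296e+01, -3.58453699e-04,
        4.11797926e-03, -1.23038126e-05]), 'eef_pos': array([5.24694962e+02, 4.19929411e-02, 1.91422580e+02]), 'ee_rot': array([-5.63874106e-04,  7.07124332e-01,  7.07088921e-01, -3.45059068e-04]), 'force': array([0.2639703 , 0.08681264, 0.10118124]), 'wrist_torque': array([0.01780184, 0.04292397, 0.01459806]), 'grip_width': 1.0006605484988451}
scene 47.4095005509102 327.73691285763124 199.1187293883885 [[-0.899, -0.437, 0.014, 498.239], [-0.198, 0.378, -0.905, 156.921], [0.39, -0.816, -0.426, 1152.511], [0.0, 0.0, 0.0, 1.0]]
pump_drive [([671.0, 65.0, 74.0], 0.78)]
spindle_tip [([669.0, 69.0, 70.0], 0.67), ([523.0, 40.0, 60.0], 0.3)]
end_knob [([522.0, 41.0, 59.0], 0.62)]
front_head [([555.0, 42.0, 70.0], 0.53)]
old_head [([600.0, 43.0, 66.0], 0.74)]
new_head [([533.0, 323.0, 50.0], 0.71), ([498.0, -277.0, 1.0], 0.66)]
mat [([507.0, 329.0, -0.0], 0.68)]
glass_dish [([498.0, -283.0, 2.0], 0.85)]
side 49.269305047905036 321.45536438567535 203.7122311964667 [[-0.99, -0.143, -0.003, 535.975], [-0.077, 0.549, -0.833, 101.46], [0.121, -0.824, -0.554, 1135.414], [0.0, 0.0, 0.0, 1.0]]
pump_drive [([676.0, 62.0, 86.0], 0.79), ([528.0, 41.0, 65.0], 0.3)]
spindle_tip [([673.0, 60.0, 89.0], 0.57)]
end_knob [([526.0, 44.0, 68.0], 0.59)]
front_head [([561.0, 45.0, 73.0], 0.69)]
old_head [([596.0, 42.0, 69.0], 0.72)]
new_head [([546.0, 324.0, 58.0], 0.7)]
mat [([516.0, 330.0, -1.0], 0.95)]
glass_dish [([498.0, -272.0, 0.0], 0.74)]
```

View pics/scene0.png

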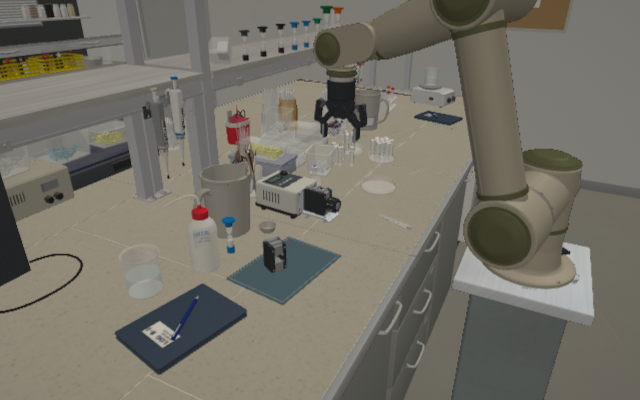

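View pics/side0.png

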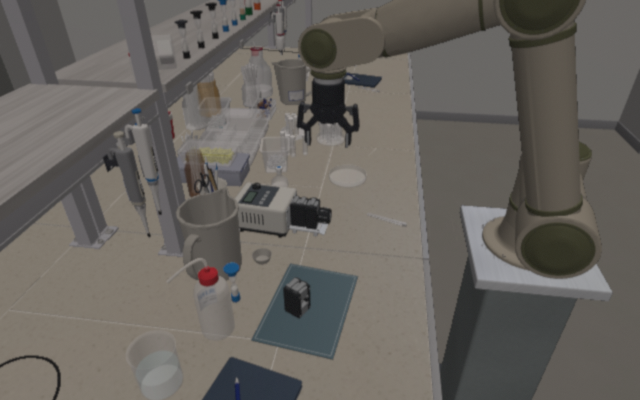

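arm_command:
  steps: [0, 0.2, 0.3, 1, 100, 0, 0.2, 0.3, 1, 100, 0, 0.2, 0.3, 1, 100, 0, 0.2, 0.2, 1, 100, 0, 0, 0, 1, 100]

```text
time_s: 1.52
eef_pos: [525.3, 40.5, 247.8]
ee_rot: [0.001, 0.536, 0.844, 0.0]
force: [0.5, -0.4, -0.2]
grip_width: 0.996
```

arm_command:
  steps: [0, 0, 0, 1, 100, 0, 0, 0, 1, 100, 0, 0, 0, 1, 100, 0, 0, 0, 1, 100, 0, 0, 0, 1, 100]

```text
time_s: 2.15
eef_pos: [525.0, 40.0, 247.0]
ee_rot: [-0.0, 0.341, 0.94, -0.0]
force: [0.4, -0.1, -0.9]
grip_width: 1.001
```

arm_command:
  steps: [0, 0, 0, 1, 100, 0, 0, 0, 1, 100, 0, 0, 0, 1, 100, 0, 0, 0, 1, 100, 0, 0, 0, 1, 100]

```text
time_s: 2.78
eef_pos: [525.0, 40.0, 247.0]
ee_rot: [-0.0, 0.129, 0.992, -0.0]
force: [0.5, -0.9, -1.2]
grip_width: 0.997
```

arm_command:
  steps: [0, 0, 0, 1, 100, 0, 0, 0, 1, 100, 0, 0, 0, 1, 100, 0, 0, 0, 0, 100, 0, 0, 0, 0, 100]

```text
time_s: 3.4
eef_pos: [525.0, 40.0, 247.0]
ee_rot: [-0.0, 0.001, 1.0, -0.0]
force: [-0.7, 0.0, 0.3]
grip_width: 1.003
```

Run:
```python
from h import *
s=sense(); print(s["eef_pos"],s["ee_rot"],s["joints"],s["time_s"])
c=capture("wrist"); print(c["fov_y"],c["cx"],c["cy"],c["extrinsics"].round(3).tolist())
cv2.imwrite("pics/w1.png",c["frame"])
for t in ["pump_drive","spindle_tip","end_knob","front_head","old_head","new_head","mat","glass_dish"]:
    r=search_frame(c,t); print(t,[(np.round(x["point"],0).tolist(),round(x["score"],2)) for x in r[:2]])
```

```text
[525.00361937  39.99820809 246.97530049] [-1.94888606e-05  8.26997905e-04  9.99999658e-01 -6.32085190e-07] [-1.46675275e-01  2.82776275e-01  1.39493112e+00 -6.95513136e-06
  1.46392364e+00 -1.71581686e+00] 3.4
65.70646984690485 320.19046340399115 201.6506105827309 [[0.001, 1.0, 0.0, -41.013], [0.964, -0.001, 0.268, -556.075], [0.268, -0.0, -0.964, 290.393], [0.0, 0.0, 0.0, 1.0]]
pump_drive [([661.0, 13.0, 93.0], 0.85)]
spindle_tip [([661.0, 18.0, 89.0], 0.89)]
end_knob [([528.0, 31.0, 67.0], 0.96)]
front_head [([553.0, 24.0, 90.0], 0.74)]
old_head [([590.0, 20.0, 93.0], 0.58)]
new_head [([552.0, 300.0, 71.0], 0.7), ([530.0, 29.0, 67.0], 0.64)]
mat [([514.0, 271.0, 4.0], 0.68)]
glass_dish [([497.0, -271.0, 2.0], 0.58)]
```

View pics/w1.png

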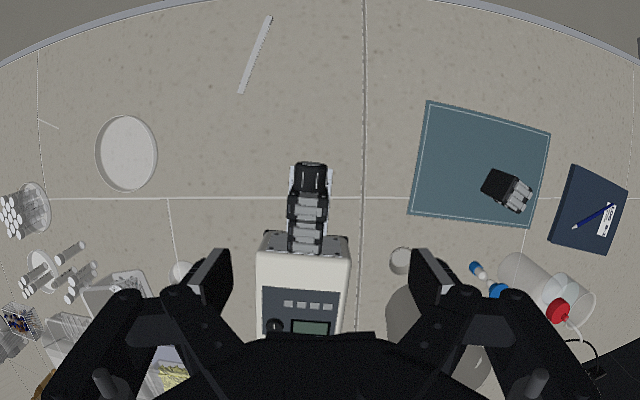

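```bash
cat >> h.py <<'E'
def wback(c,uv,z):
    uv=np.atleast_2d(uv).astype(float); f=200/np.tan(np.radians(c["fov_y"]/2)); E=c["extrinsics"]
    p=uv-[c["cx"],c["cy"]]; r=np.linalg.norm(p,axis=1)+1e-9; th=r/f
    d=np.c_[p*(np.sin(th)/r)[:,None],np.cos(th)]@E[:3,:3]; o=-E[:3,:3].T@E[:3,3]
    return o+d*((z-o[2])/d[:,2])[:,None]
def mask_rect(c,t,z,i=0):
    r=trace(c,t)
    if not r: print(t,"none"); return
    m=r[i]["mask"].astype(np.uint8)
    ct=max(cv2.findContours(m,0,cv2.CHAIN_APPROX_NONE)[0],key=cv2.contourArea)[:,0]
    P=wback(c,ct,z)[:,:2].astype(np.float32); R=cv2.minAreaRect(P)
    print(t,round(r[i]["score"],2),"px",ct.min(0),ct.max(0),"rect",np.round(R[0],1),np.round(R[1],1),round(R[2],2)); return ct,P
def overhead(c,z,cx,cy,w=160,s=2.5):
    # rectified view of plane z; up = +x, left = +y
    n=int(2*w*s/2); i,j=np.mgrid[0:n,0:n]; X=cx+(n/2-i)/s; Y=cy+(n/2-j)/s
    E=c["extrinsics"]; q=np.stack([X,Y,0*X+z,0*X+1],-1)@E.T; f=200/np.tan(np.radians(c["fov_y"]/2))
    rr=np.hypot(q[...,0],q[...,1])+1e-9; th=np.arctan2(rr,q[...,2])
    return cv2.remap(c["frame"],(c["cx"]+f*th*q[...,0]/rr).astype(np.float32),(c["cy"]+f*th*q[...,1]/rr).astype(np.float32),cv2.INTER_LINEAR)
E
python3 - <<'E'
from h import *
c=capture("wrist")
for t,z in [("pump_drive",92),("end_knob",54),("front_head",90),("old_head",90),("new_head",73),("mat",3),("glass_dish",18)]: mask_rect(c,t,z)
a=overhead(c,92,570,40); b=overhead(c,73,545,310)
for im in (a,b):
    for k in range(0,400,50): cv2.line(im,(k,0),(k,6),(0,0,255),1); cv2.line(im,(0,k),(6,k),(0,0,255),1)
cv2.imwrite("pics/o1.png",np.hstack([a,b]))
E
```

```text
pump_drive 0.86 px [255 223] [351 338] rect [665.9  16. ] [118.1 182.6] 84.82
end_knob 0.62 px [293 161] [327 193] rect [530.9  27.8] [42.  40.1] 88.91
front_head 0.71 px [286 188] [329 222] rect [556.6  25.5] [48.8 38.7] 86.4
old_head 0.85 px [287 220] [323 254] rect [595.8  22.4] [42.5 42.8] 87.1
new_head none
mat 0.69 px [407 100] [550 228] rect [526.3 297.4] [242.9 170.8] 82.59
glass_dish 0.97 px [ 94 114] [158 192] rect [ 494.4 -262.2] [121.3 130.6] 18.27
```

View pics/o1.png

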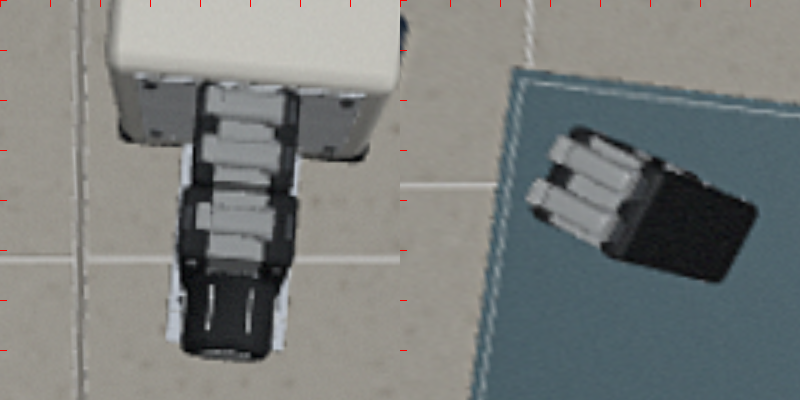

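arm_command:
  steps: [0.1, -0.25, -0.8, -1, 100, 0, 0, -0.8, 0, 100, 0, 0, -0.6, 0, 100, 0, 0, 0, 0, 100, 0, 0, 0, 0, 100]

```text
time_s: 4.88
eef_pos: [530.7, 27.4, 138.4]
ee_rot: [0.001, 0.044, 0.999, -0.0]
force: [0.2, -0.5, 0.0]
grip_width: 1.0
```

Run:
```python
from h import *
s=sense(); print(s["eef_pos"],s["ee_rot"])
c=capture("wrist")
a=overhead(c,74,560,25,80,5); b=overhead(c,90,560,25,80,5)
for im in (a,b):
    for k in range(0,400,50): cv2.line(im,(k,0),(k,6),(0,0,255),1); cv2.line(im,(0,k),(6,k),(0,0,255),1)
cv2.imwrite("pics/o2.png",np.hstack([a,b]))
for t,z in [("pump_drive",92),("end_knob",54),("front_head",90),("old_head",90)]: mask_rect(c,t,z)
```

```text
[530.74458028  27.40843978 138.42714937] [ 1.06671994e-03  4.35767215e-02  9.99049505e-01 -1.31117846e-04]
pump_drive 0.91 px [255 257] [384 338] rect [618.2  19.8] [118.1  88.6] 85.12
end_knob 0.83 px [295 171] [344 217] rect [531.3  27.2] [43.4 42.4] 86.17
front_head 0.76 px [290 207] [349 257] rect [553.9  25.2] [47.7 43. ] 86.28
old_head 0.66 px [295 256] [344 299] rect [595.2  21.9] [41.4 42.6] 85.06
```

View pics/o2.png

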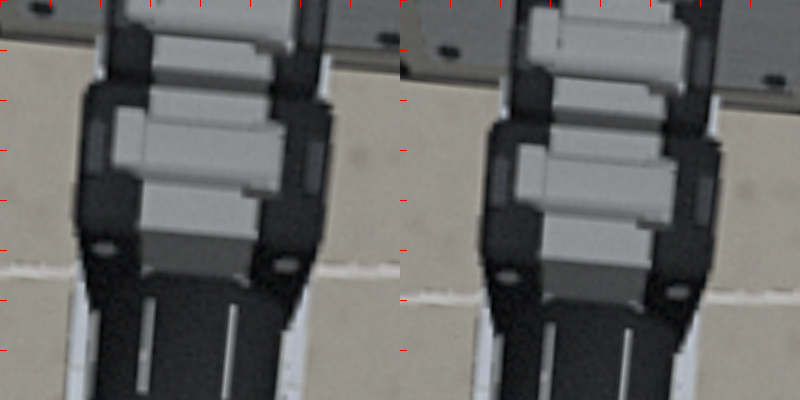

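arm_command:
  steps: [0, 0, -0.7, 0, 100, 0, 0, -0.7, 0, 100, 0, 0, -0.65, 0, 100, 0, 0, 0, 0, 100, 0, 0, 0, 0, 0]
  grip_force: 80

```text
time_s: 5.75
eef_pos: [530.9, 27.3, 36.0]
ee_rot: [0.001, 0.044, 0.999, -0.0]
force: [-0.3, 0.4, 0.1]
grip_width: 0.816
```

arm_command:
  steps: [0, 0, 0, 0, 0, 0, 0, 0, 0, 0, 0, 0, 0, 0, 0, 0, 0, 0, 0, 0, 0, 0, 0, 0, 0]

```text
time_s: 6.38
eef_pos: [530.2, 27.6, 34.8]
ee_rot: [0.0, 0.044, 0.999, 0.0]
force: [-0.2, 1.6, 2.4]
grip_width: 0.001
```

Run:
```python
from h import *
c=capture("wrist"); d=capture("side"); s=capture("scene")
a=cv2.resize(d["frame"][130:280,210:410],(800,600),interpolation=2)
cv2.imwrite("pics/g1.png",np.hstack([c["frame"][80:380,170:470],cv2.resize(d["frame"][140:265,230:355],(300,300))]))
```

```text
(no output)
```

View pics/g1.png

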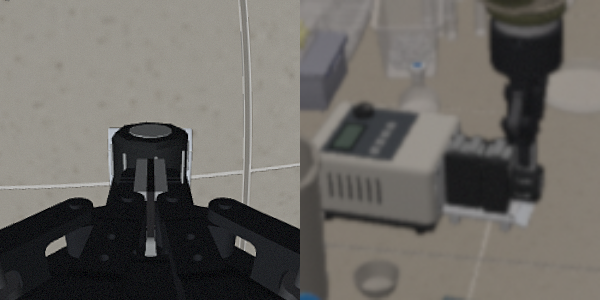

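Run:
```python
from h import *
print(sense()["eef_pos"],sense()["grip_width"],sense()["force"])
for n in ("wrist","side","scene"):
    c=capture(n)
    for t in ("end_knob","front_head"):
        r=search_frame(c,t); print(n,t,[(np.round(x["point"],0).tolist(),round(x["score"],2)) for x in r[:2]])
    if n=="wrist": w=cv2.resize(c["frame"][190:320,260:390],(520,520),interpolation=2)
cv2.imwrite("pics/g2.png",w)
```

```text
[530.21135247  27.55326487  34.70680418] -0.0008482242922953182 [0.47831353 0.8181863  4.40467664]
wrist end_knob [([517.0, 30.0, 61.0], 0.93), ([537.0, 51.0, 20.0], 0.72)]
wrist front_head [([548.0, 22.0, 68.0], 0.97)]
side end_knob [([524.0, 47.0, 64.0], 0.47)]
side front_head [([562.0, 50.0, 76.0], 0.57)]
scene end_knob [([524.0, 43.0, 55.0], 0.71)]
scene front_head [([556.0, 44.0, 69.0], 0.88)]
```

View pics/g2.png

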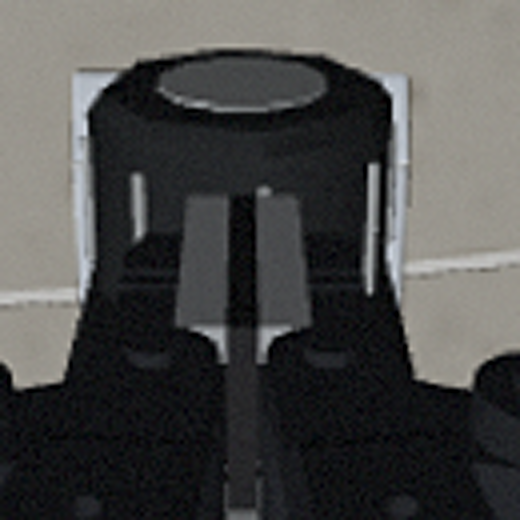

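```bash
cat >> h.py <<'E'
def wproj(c,P):
    P=np.atleast_2d(P).astype(float); q=(np.c_[P,np.ones(len(P))]@c["extrinsics"].T)[:,:3]
    f=200/np.tan(np.radians(c["fov_y"]/2)); r=np.hypot(q[:,0],q[:,1]); th=np.arctan2(r,q[:,2])
    return np.c_[c["cx"]+f*th*q[:,0]/r,c["cy"]+f*th*q[:,1]/r]
def drv(P,o=(619,19.5),yaw=-5.):
    P=np.atleast_2d(P).astype(float); a=np.radians(yaw)
    return np.c_[o[0]+P[:,0]*np.cos(a)-P[:,1]*np.sin(a),o[1]+P[:,0]*np.sin(a)+P[:,1]*np.cos(a),P[:,2]]
E
python3 - <<'E'
from h import *
c=capture("wrist")
D=[(-104,0,54),(-104,0,34),(-104,0,74),(-72,0,74),(-72,20,54),(-72,-20,54),(-104,20,54),(-104,-20,54),(-72,0,90),(-96,29,10),(-96,-29,10),(-72,24,90)]
for d,p in zip(D,wproj(c,drv(D))): print(d,p.round(0),((p-[260,190])*4).round(0))
print(wproj(c,[[530,27.5,34.7],[530,27.5,54]]))
mask_rect(c,"end_knob",54)
E
```

```text
(-104, 0, 54) [319. 214.] [236.  96.]
(-104, 0, 34) [319. 204.] [236.  56.]
(-104, 0, 74) [319. 226.] [235. 146.]
(-72, 0, 74) [319. 283.] [236. 372.]
(-72, 20, 54) [353. 266.] [372. 302.]
(-72, -20, 54) [285. 266.] [100. 302.]
(-104, 20, 54) [355. 214.] [381.  96.]
(-104, -20, 54) [283. 214.] [91. 96.]
(-72, 0, 90) [319. 300.] [235. 439.]
(-96, 29, 10) [361. 206.] [403.  62.]
(-96, -29, 10) [278. 205.] [71. 62.]
(-72, 24, 90) [368. 299.] [433. 436.]
[[319.47245113 226.81998726]
 [319.40371448 238.5868212 ]]
end_knob 0.6 px [281 202] [358 262] rect [526.3  27.7] [43.9 35.5] 87.98
```

arm_command:
  steps: [0, 0, 0, 0, 100, 0, 0, 0, 0, 100, 0, 0, 0, 0, 100, 0, 0, 0, 0, 100, 0, 0, 0, 0, 100]
  grip_force: 40

```text
time_s: 7.7
eef_pos: [530.0, 27.5, 34.4]
ee_rot: [-0.0, 0.044, 0.999, -0.0]
force: [-0.0, -0.7, 0.4]
grip_width: 0.999
```

Run:
```python
from h import *
c=capture("wrist"); s=sense(); print(s["eef_pos"],s["grip_width"],s["force"])
w=cv2.resize(c["frame"][150:330,200:440],(800,600),interpolation=2)
cv2.imwrite("pics/g3.png",w)
```

```text
[529.96988203  27.50411221  34.46753995] 0.9950379174540512 [-0.69008465 -0.87222717  0.26332739]
```

View pics/g3.png

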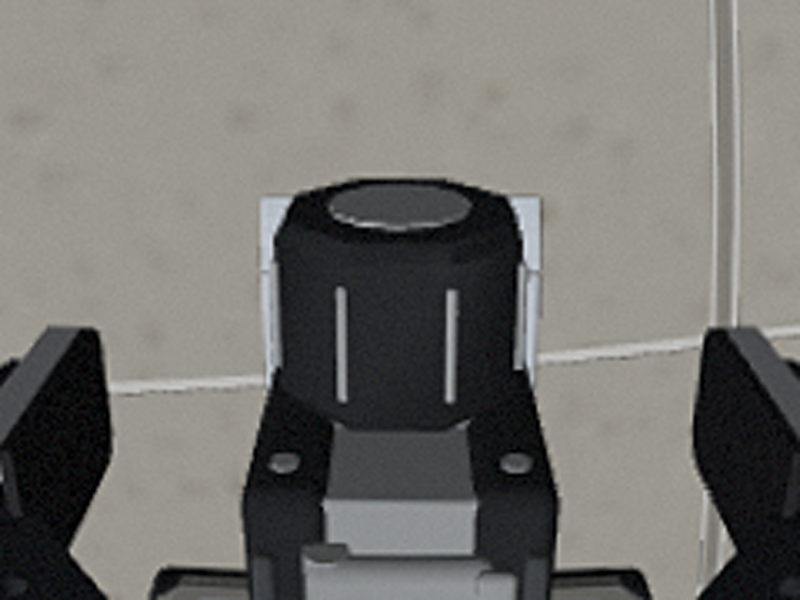

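Run:
```python
from h import *
for n in ("scene","side"):
    c=capture(n)
    P=[(525+s*k,0,z) for z in (192,205,224,240) for s,k in ((1,42),(-1,42))]
    print(n,proj(c,P).round(0).tolist())
    T=[(530,27.5+k,z) for z in (34.5,47.5,66,80) for k in (45,-45)]
    print(proj(c,T).round(0).tolist())
    p=proj(c,[(530,27.5,50)])[0].astype(int); w=c["frame"][p[1]-50:p[1]+50,p[0]-65:p[0]+65].copy(); print(p-[65,50])
    cv2.imwrite(f"pics/v{n}.png",cv2.resize(w,None,fx=3,fy=3,interpolation=2))
a,b=cv2.imread("pics/vscene.png"),cv2.imread("pics/vside.png"); cv2.imwrite("pics/v.png",np.hstack([a,b]))
```

```text
scene [[325.0, 154.0], [352.0, 158.0], [325.0, 149.0], [352.0, 154.0], [325.0, 143.0], [352.0, 147.0], [325.0, 137.0], [352.0, 142.0]]
[[324.0, 216.0], [338.0, 204.0], [324.0, 212.0], [338.0, 200.0], [324.0, 206.0], [338.0, 194.0], [325.0, 202.0], [338.0, 190.0]]
[266 155]
side [[311.0, 163.0], [345.0, 165.0], [311.0, 158.0], [345.0, 161.0], [311.0, 152.0], [345.0, 154.0], [311.0, 146.0], [345.0, 148.0]]
[[322.0, 232.0], [327.0, 212.0], [322.0, 227.0], [327.0, 208.0], [322.0, 222.0], [327.0, 202.0], [322.0, 217.0], [327.0, 198.0]]
[259 166]
```

View pics/v.png

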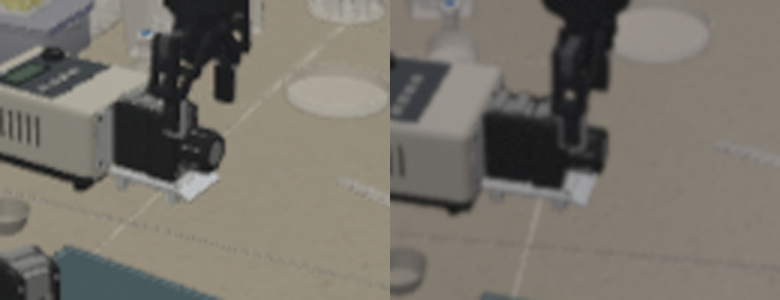

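The pads really sit about 38 mm farther back than the reported TCP implies: both outside cameras and the wrist view put the open tips near z≈80–85, while the reported TCP is at 34.5. The shut fingers were only resting on top of the knob. I'll go 40 mm lower, watching the force.

arm_command:
  steps: [-0.06, 0, -0.2, 0, 100, 0, 0, -0.2, 0, 100, 0, 0, -0.2, 0, 100, 0, 0, -0.2, 0, 100, 0, 0, 0, 0, 100]
  grip_force: 60

```text
time_s: 8.48
eef_pos: [526.5, 27.5, -6.4]
ee_rot: [-0.001, 0.044, 0.999, 0.0]
force: [-0.3, -0.4, 0.9]
grip_width: 0.998
```

arm_command:
  steps: [0, 0, 0, 0, 0, 0, 0, 0, 0, 0, 0, 0, 0, 0, 0, 0, 0, 0, 0, 0, 0, 0, 0, 0, 0]

```text
time_s: 9.1
eef_pos: [527.2, 27.5, -5.3]
ee_rot: [0.0, 0.044, 0.999, -0.0]
force: [0.4, 0.3, 2.8]
grip_width: 0.456
```

Run:
```python
from h import *
c=capture("wrist"); s=sense(); print(s["eef_pos"],s["grip_width"],s["force"])
w=cv2.resize(c["frame"][150:330,200:440],(800,600),interpolation=2)
cv2.imwrite("pics/g4.png",w)
```

```text
[527.22105509  27.49752581  -5.25943631] 0.45793712923351193 [-0.37485398  0.92287676  2.88147419]
```

View pics/g4.png

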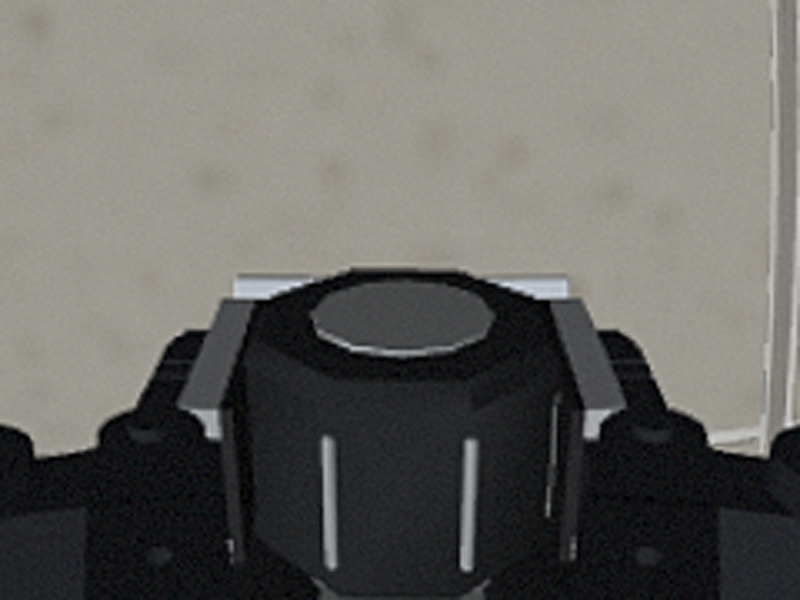

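arm_command:
  steps: [-0.1, 0.009, 0, 0, 0, -0.15, 0.013, 0, 0, 0, -0.15, 0.013, 0, 0, 0, -0.2, 0.017, 0, 0, 0, -0.2, 0.017, 0, 0, 0]
  grip_force: 80

```text
time_s: 9.78
eef_pos: [485.8, 31.1, -5.9]
ee_rot: [-0.001, 0.044, 0.999, 0.0]
force: [-1.1, 0.5, -1.6]
grip_width: 0.454
```

Run:
```python
from h import *
c=capture("wrist"); s=sense(); print(s["eef_pos"],s["grip_width"],s["force"])
mask_rect(c,"mat",3); mask_rect(c,"new_head",73)
for t in ("new_head",):
    r=search_frame(c,t); print([(np.round(x["point"],0).tolist(),round(x["score"],2)) for x in r[:2]])
w=cv2.resize(c["frame"][150:330,200:440],(640,480),interpolation=2)
cv2.imwrite("pics/g5.png",w)
```

```text
[484.63870515  31.33092638  -5.9549184 ] 0.4489009621877153 [-0.84105237  0.10576476 -1.62333844]
mat 0.65 px [505 126] [639 330] rect [525.8 291.3] [232.2 169.9] 82.71
new_head 0.81 px [603 237] [639 301] rect [508.5 225.3] [77.1 29. ] 60.09
[([545.0, 291.0, 27.0], 0.76)]
```

View pics/g5.png

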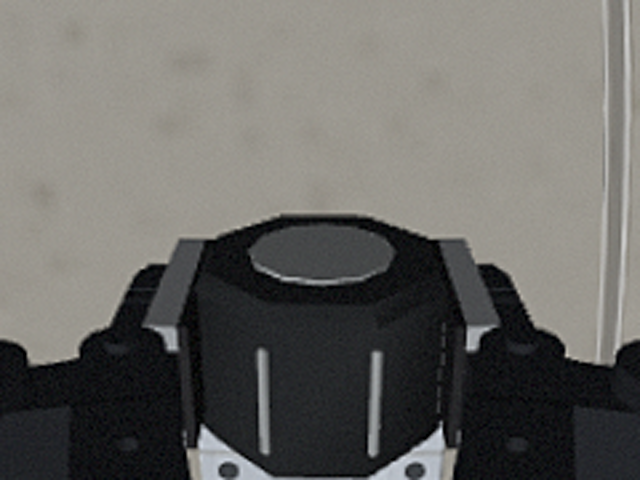

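arm_command:
  steps: [0, 0, 0.6, 0, 0, 0, 0.4, 0.6, 0, 0, -0.1, 0.8, 0, 0, 0, -0.1, 0.8, 0, 0, 0, -0.1, 0.8, 0, 0, 0]

```text
time_s: 10.6
eef_pos: [472.0, 172.2, 54.6]
ee_rot: [0.0, 0.044, 0.999, 0.0]
force: [0.4, -0.2, -0.9]
grip_width: 0.452
```

arm_command:
  steps: [0, 0.8, 0, 0, 0, 0, 0.8, 0, 0, 0, 0, 0, -0.6, 0, 0, 0, 0, -0.6, 0, 0, 0, 0, -0.4, 0, 0]

```text
time_s: 11.22
eef_pos: [471.7, 251.0, -26.9]
ee_rot: [-0.001, 0.044, 0.999, -0.0]
force: [-0.1, -0.2, -1.0]
grip_width: 0.449
```

Run:
```python
from h import *
c=capture("wrist"); s=sense(); print(s["eef_pos"],s["grip_width"],s["force"])
a=mask_rect(c,"mat",3); mask_rect(c,"new_head",77)
```

```text
[470.47765591 250.49694625 -28.88280856] 0.45164579653449294 [-2.26239994 -0.70604251 -3.27848879]
mat 0.96 px [197 175] [579 332] rect [492.9 302.2] [242.4 109.7] 80.7
new_head 0.88 px [415 333] [462 381] rect [491.4 292.2] [38.7  5.4] 34.67
```

arm_command:
  steps: [0, 0, -0.08, 0, 0, 0, 0, -0.04, 0, 0, 0, 0, -0.04, 0, 0, 0, 0, 0, 0, 0]

```text
time_s: 11.88
eef_pos: [472.0, 250.9, -33.4]
ee_rot: [0.0, 0.044, 0.999, 0.0]
force: [0.5, -0.6, -0.6]
grip_width: 0.455
```

arm_command:
  steps: [0, 0, -0.04, 0, 0, 0, 0, -0.02, 0, 0, 0, 0, 0, 0, 0]

```text
time_s: 12.25
eef_pos: [472.3, 251.0, -35.1]
ee_rot: [0.0, 0.043, 0.999, 0.0]
force: [-5.3, -2.0, 14.4]
grip_width: 0.454
```

arm_command:
  steps: [0, 0, -0.02, 0, 0, 0, 0, 0, 0, 0]

```text
time_s: 12.5
eef_pos: [472.4, 251.0, -35.2]
ee_rot: [0.0, 0.043, 0.999, -0.0]
force: [-8.5, -4.0, 25.5]
grip_width: 0.452
```

arm_command:
  steps: [0, 0, 0.04, 0, 0, 0, 0, 0, 0, 100, 0, 0, 0, 0, 100, 0, 0, 0, 0, 100, 0, 0, 0.2, 0, 100]

```text
time_s: 13.12
eef_pos: [471.5, 250.8, -25.7]
ee_rot: [-0.001, 0.044, 0.999, -0.0]
force: [-0.7, -0.7, -0.0]
grip_width: 0.998
```

arm_command:
  steps: [0, 0, 0.9, 0, 100, 0.1, -0.4, 0.9, 0, 100, 0.2, -0.8, 0.8, 0, 100, 0.4, -0.9, 0, 0, 100, 0.4, -0.9, 0, 0, 100]

```text
time_s: 13.75
eef_pos: [527.7, 99.6, 105.8]
ee_rot: [0.001, 0.043, 0.999, 0.0]
force: [0.4, -0.1, 0.3]
grip_width: 1.003
```

arm_command:
  steps: [0.4, -0.9, 0, 0, 100, 0.28, -0.63, 0, 0, 100, 0, 0, 0, 0, 100, 0, 0, 0, 0, 100]

```text
time_s: 14.25
eef_pos: [560.7, 25.0, 104.8]
ee_rot: [-0.0, 0.043, 0.999, 0.0]
force: [0.2, 0.5, -1.0]
grip_width: 0.997
```

Run:
```python
from h import *
c=capture("wrist"); s=sense(); print(s["eef_pos"],s["grip_width"],s["force"],s["time_s"])
for t,z in [("pump_drive",92),("end_knob",43),("front_head",90),("old_head",90),("new_head",73),("mat",3)]: mask_rect(c,t,z)
a=overhead(c,90,575,25,80,5); b=overhead(c,73,545,305,80,5)
for im in (a,b):
    for k in range(0,400,50): cv2.line(im,(k,0),(k,6),(0,0,255),1); cv2.line(im,(0,k),(6,k),(0,0,255),1)
cv2.imwrite("pics/o3.png",np.hstack([a,b]))
```

```text
[560.6469384   25.33998005 104.77720539] 0.9996254941093046 [ 0.51013677 -0.41257201 -0.37191022] 14.3
pump_drive 0.58 px [243 250] [394 340] rect [623.   18.7] [116.2  83. ] 86.25
end_knob 0.89 px [518  76] [557 112] rect [475.6 235.9] [51.2 33.7] 88.4
front_head 0.73 px [284 179] [355 239] rect [554.   25.5] [47.5 41.8] 84.84
old_head 0.57 px [291 239] [349 291] rect [595.8  21.9] [41.6 42.1] 84.96
new_head 0.82 px [550 139] [622 197] rect [541.2 284.9] [116.1  47.8] 74.12
mat 0.9 px [461  47] [617 215] rect [526.7 296.5] [240.8 170. ] 82.6
```

View pics/o3.png

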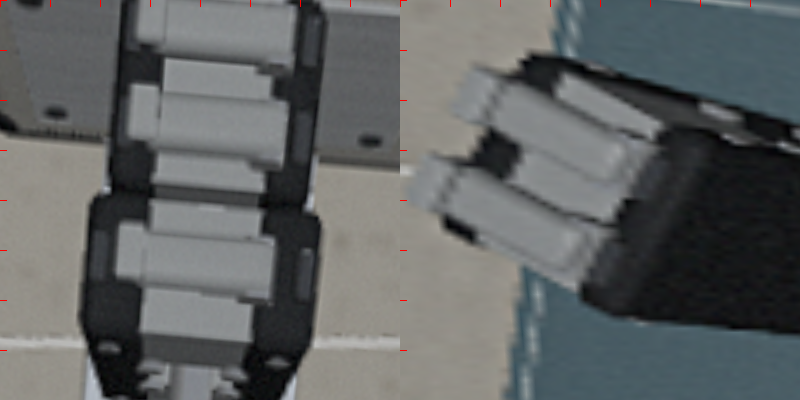

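arm_command:
  steps: [-0.02, -0.01, -0.7, 0, 100, 0, 0, -0.7, 0, 100, 0, 0, -0.66, 0, 100, 0, 0, 0, 0, 50, 0, 0, 0, 0, 0]
  grip_force: 40

```text
time_s: 15.22
eef_pos: [560.8, 23.9, 2.9]
ee_rot: [0.001, 0.044, 0.999, -0.0]
force: [-0.1, -0.6, 1.1]
grip_width: 0.604
```

arm_command:
  steps: [0, 0, 0, 0, 0, 0, 0, 0, 0, 0, 0, 0, 0, 0, 0, 0, 0, 0.03, 0, 0]

```text
time_s: 15.72
eef_pos: [560.0, 23.9, 3.4]
ee_rot: [0.0, 0.044, 0.999, -0.0]
force: [1.5, 0.4, -3.8]
grip_width: 0.559
```

arm_command:
  steps: [-0.2, 0.017, 0.01, 0, 0, -0.4, 0.035, 0, 0, 0, -0.4, 0.035, 0, 0, 0, -0.4, 0.035, 0, 0, 0, 0, 0, 0, 0, 0]

```text
time_s: 16.35
eef_pos: [488.5, 30.3, 3.4]
ee_rot: [-0.001, 0.044, 0.999, 0.0]
force: [0.2, -1.0, -3.1]
grip_width: 0.558
```

arm_command:
  steps: [0, 0, 0.5, 0, 0, 0, 0.2, 0.7, 0, 0, 0, 0.6, 0.4, 0, 0, 0, 0.8, 0, 0, 0, 0, 0.8, 0, 0, 0]

```text
time_s: 16.98
eef_pos: [490.5, 151.2, 83.8]
ee_rot: [0.001, 0.044, 0.999, 0.0]
force: [0.6, -0.6, -1.9]
grip_width: 0.557
```

arm_command:
  steps: [0, 0.9, 0, 0, 0, 0, 0.9, 0, 0, 0, 0, 0.9, 0, 0, 0, 0, 0.9, 0, 0, 0, 0, 0.9, 0, 0, 0]

```text
time_s: 17.6
eef_pos: [490.2, 376.6, 83.3]
ee_rot: [0.0, 0.044, 0.999, 0.0]
force: [0.7, -0.2, -3.8]
grip_width: 0.56
```

arm_command:
  steps: [0, 0.2, -0.6, 0, 0, 0, 0, -0.6, 0, 0, 0, 0, -0.5, 0, 0, 0, 0, -0.15, 0, 0, 0, 0, 0, 0, 0]

```text
time_s: 18.23
eef_pos: [490.3, 385.1, -8.8]
ee_rot: [0.0, 0.044, 0.999, 0.0]
force: [0.3, -0.9, -2.9]
grip_width: 0.559
```

arm_command:
  steps: [0, 0, -0.06, 0, 0, 0, 0, -0.03, 0, 0, 0, 0, -0.02, 0, 0, 0, 0, 0, 0, 0]

```text
time_s: 18.73
eef_pos: [490.2, 385.1, -13.8]
ee_rot: [0.0, 0.044, 0.999, 0.0]
force: [-2.5, -0.8, 2.4]
grip_width: 0.558
```

arm_command:
  steps: [0, 0, -0.02, 0, 0, 0, 0, 0, 0, 100, 0, 0, 0, 0, 100, 0, 0, 0, 0, 100, 0, 0, 0.5, 0, 100]

```text
time_s: 19.35
eef_pos: [488.9, 384.4, 8.0]
ee_rot: [-0.002, 0.044, 0.999, -0.001]
force: [0.3, 0.2, -0.2]
grip_width: 0.996
```

arm_command:
  steps: [0, 0, 0.9, 0, 100, 0, -0.37, 0.9, 0, 100, 0.2, -0.9, 0.2, 0, 100, 0.3, -0.9, 0, 0, 100, 0.3, -0.9, 0, 0, 100]

```text
time_s: 19.98
eef_pos: [530.3, 230.2, 109.7]
ee_rot: [0.0, 0.043, 0.999, 0.0]
force: [0.7, 0.1, -0.4]
grip_width: 1.004
```

arm_command:
  steps: [0.3, -0.9, 0, 0, 100, 0.3, -0.9, 0, 0, 100, 0.3, -0.9, 0, 0, 100, 0.3, -0.9, 0, 0, 100, 0.12, -0.6, 0, 0, 100]

```text
time_s: 20.6
eef_pos: [596.5, 19.5, 109.3]
ee_rot: [0.0, 0.044, 0.999, -0.0]
force: [0.2, -0.2, -0.3]
grip_width: 1.002
```

arm_command:
  steps: [0, 0, -0.2, 0, 100, 0, 0, 0, 0, 100]

```text
time_s: 20.85
eef_pos: [595.2, 22.3, 98.4]
ee_rot: [-0.001, 0.043, 0.999, 0.0]
force: [0.6, -0.5, -0.2]
grip_width: 0.996
```

Run:
```python
from h import *
c=capture("wrist"); s=sense(); print(s["eef_pos"],s["grip_width"],s["force"],s["time_s"])
for t,z in [("pump_drive",92),("end_knob",43),("front_head",73),("old_head",90),("new_head",73)]: mask_rect(c,t,z)
```

```text
[595.52816416  22.58218511  99.01970474] 1.0017315542814238 [0.39625702 0.73735576 0.22842218] 20.9
pump_drive 0.83 px [236 219] [402 341] rect [643.6  17.3] [116.7 102.9] 85.71
end_knob 0.81 px [521  42] [561  79] rect [478.5 235.1] [35.6 54.1] 5.08
front_head 0.83 px [595  71] [639 104] rect [494.7 322.8] [34.8 90.9] 3.65
old_head 0.71 px [287 176] [351 254] rect [591.2  22.1] [42.2 53.4] 84.76
new_head 0.61 px [557 110] [629 166] rect [544.4 282.8] [116.4  50.4] 80.92
```

arm_command:
  steps: [0.01, -0.01, -0.7, 0, 100, 0, 0, -0.7, 0, 100, 0, 0, -0.52, 0, 100, 0, 0, 0, 0, 50, 0, 0, 0, 0, 0]

```text
time_s: 21.78
eef_pos: [597.3, 21.1, 4.8]
ee_rot: [0.001, 0.044, 0.999, -0.0]
force: [0.1, -0.3, 0.0]
grip_width: 0.607
```

arm_command:
  steps: [0, 0, 0, 0, 0, 0, 0, 0, 0, 0, 0, 0, 0, 0, 0, 0, 0, 0.03, 0, 0]

```text
time_s: 22.28
eef_pos: [596.5, 21.0, 5.3]
ee_rot: [0.0, 0.044, 0.999, -0.0]
force: [0.6, -0.4, -3.3]
grip_width: 0.488
```

arm_command:
  steps: [-0.2, 0.017, 0.01, 0, 0, -0.4, 0.035, 0, 0, 0, -0.4, 0.035, 0, 0, 0, -0.4, 0.035, 0, 0, 0, -0.4, 0.035, 0, 0, 0]

```text
time_s: 22.9
eef_pos: [504.9, 29.0, 5.3]
ee_rot: [-0.0, 0.044, 0.999, 0.0]
force: [0.4, 0.2, -2.9]
grip_width: 0.49
```

arm_command:
  steps: [-0.4, 0.035, 0, 0, 0, 0, 0, 0, 0, 0]

```text
time_s: 23.15
eef_pos: [485.0, 30.9, 5.4]
ee_rot: [-0.001, 0.044, 0.999, 0.0]
force: [1.2, -0.1, -2.6]
grip_width: 0.486
```

arm_command:
  steps: [0, 0, 0.7, 0, 0, 0, -0.4, 0.8, 0, 0, 0, -0.8, 0.3, 0, 0, 0, -0.9, 0, 0, 0, 0, -0.9, 0, 0, 0]

```text
time_s: 23.78
eef_pos: [486.8, -121.0, 95.8]
ee_rot: [0.0, 0.044, 0.999, -0.0]
force: [-0.1, -0.2, -2.7]
grip_width: 0.488
```

arm_command:
  steps: [0, -0.9, 0, 0, 0, 0, -0.9, 0, 0, 0, 0, 0, 0, 0, 0, 0, 0, 0, 0, 0]

```text
time_s: 24.28
eef_pos: [486.5, -209.1, 95.3]
ee_rot: [-0.0, 0.044, 0.999, 0.0]
force: [0.5, -0.0, -3.3]
grip_width: 0.486
```

Run:
```python
from h import *
c=capture("wrist"); s=sense(); print(s["eef_pos"],s["grip_width"],s["force"],s["time_s"])
mask_rect(c,"glass_dish",0)
r=mask_rect(c,"glass_dish",18)
if r: 
    print(cv2.fitEllipse(r[1])); print(cv2.minEnclosingCircle(r[1]))
```

```text
[ 486.5925711  -208.64313645   95.36458194] 0.4889895943513883 [ 0.07731305  0.58169187 -3.3137433 ] 24.325
glass_dish 0.76 px [194 142] [325 266] rect [ 487.  -278.5] [ 99.1 131.2] 32.26
glass_dish 0.76 px [194 142] [325 266] rect [ 482.7 -273.6] [ 92.7 122.7] 32.26
((485.07208251953125, -272.30609130859375), (92.7313003540039, 129.37445068359375), 33.19105529785156)
((494.1935119628906, -266.38079833984375), 61.817325592041016)
```

arm_command:
  steps: [0.08, -0.56, 0, 0, 0, 0.08, -0.56, 0, 0, 0, 0, 0, -0.6, 0, 0, 0, 0, -0.6, 0, 0, 0, 0, -0.6, 0, 0]

```text
time_s: 25.05
eef_pos: [494.8, -264.6, 4.7]
ee_rot: [0.0, 0.043, 0.999, -0.0]
force: [0.4, 0.8, -2.7]
grip_width: 0.485
```

arm_command:
  steps: [0, 0, -0.2, 0, 0, 0, 0, -0.06, 0, 0, 0, 0, -0.03, 0, 0, 0, 0, 0, 0, 0]

```text
time_s: 25.55
eef_pos: [494.9, -265.6, -8.2]
ee_rot: [0.001, 0.044, 0.999, -0.0]
force: [0.5, -0.0, -3.2]
grip_width: 0.486
```

arm_command:
  steps: [0, 0, -0.06, 0, 0, 0, 0, -0.02, 0, 0, 0, 0, 0, 0, 0]

```text
time_s: 25.92
eef_pos: [494.7, -265.5, -12.3]
ee_rot: [0.0, 0.044, 0.999, -0.0]
force: [-3.3, 1.9, 5.9]
grip_width: 0.489
```

arm_command:
  steps: [0, 0, -0.02, 0, 0, 0, 0, 0, 0, 0]

```text
time_s: 26.18
eef_pos: [494.7, -265.5, -12.3]
ee_rot: [0.0, 0.044, 0.999, -0.0]
force: [-5.8, 3.5, 14.5]
grip_width: 0.491
```

arm_command:
  steps: [0, 0, 0.04, 0, 0, 0, 0, 0, 0, 100, 0, 0, 0, 0, 100, 0, 0, 0, 0, 100, 0, 0, 0.4, 0, 100]

```text
time_s: 26.8
eef_pos: [493.8, -264.8, 7.0]
ee_rot: [-0.001, 0.044, 0.999, 0.001]
force: [0.1, -0.4, 0.7]
grip_width: 1.001
```

arm_command:
  steps: [0, 0, 0.9, 0, 100, 0, 0.4, 0.9, 0, 100, 0, 0.8, 0.9, 0, 100, 0, 0.9, 0, 0, 100, 0, 0.9, 0, 0, 100]

```text
time_s: 27.42
eef_pos: [494.5, -114.1, 143.5]
ee_rot: [0.001, 0.044, 0.999, -0.0]
force: [1.1, -0.7, -0.7]
grip_width: 0.998
```

arm_command:
  steps: [0, 0.9, 0, 0, 100, 0, 0.9, 0, 0, 100, 0, 0.9, 0, 0, 100, 0, 0.9, 0, 0, 100, 0, 0.9, 0, 0, 100]

```text
time_s: 28.05
eef_pos: [494.4, 111.1, 143.1]
ee_rot: [0.0, 0.044, 0.999, -0.0]
force: [0.2, -0.9, 0.0]
grip_width: 1.001
```

arm_command:
  steps: [0, 0.9, 0, 0, 100, 0.1, 0.9, 0, -1, 100, 0.2, 0.9, 0, -1, 100, 0.2, 0.9, 0, -1, 100, 0.1, 0, 0, -1, 100]

```text
time_s: 28.68
eef_pos: [524.2, 292.3, 142.5]
ee_rot: [-0.0, 0.216, 0.976, 0.0]
force: [0.6, 0.1, -0.1]
grip_width: 0.999
```

arm_command:
  steps: [0, 0, 0, 0, 100, 0, 0, 0, 0, 100]

```text
time_s: 28.92
eef_pos: [524.4, 289.2, 143.0]
ee_rot: [-0.0, 0.216, 0.976, -0.0]
force: [-0.4, 0.2, 0.6]
grip_width: 0.999
```

Run:
```python
from h import *
c=capture("wrist"); s=sense(); print(s["eef_pos"],s["ee_rot"],s["grip_width"],s["force"],s["time_s"])
for t,z in [("end_knob",43),("front_head",73),("new_head",73)]: mask_rect(c,t,z)
p=s["eef_pos"]
a=overhead(c,73,545,310,80,5)
b=overhead(c,3,545,310,80,5)
for im in (a,b):
    for k in range(0,400,50): cv2.line(im,(k,0),(k,6),(0,0,255),1); cv2.line(im,(0,k),(6,k),(0,0,255),1)
cv2.imwrite("pics/o4.png",np.hstack([a,b]))
```

```text
[524.43895998 289.16271125 143.11516707] [-5.87420648e-06  2.16114534e-01  9.76368019e-01 -3.60016104e-06] 0.9976267537720039 [0.53495313 0.74112559 0.68264113] 28.975
end_knob 0.86 px [240 137] [288 180] rect [474.8 255.1] [42.5 33.4] 87.62
front_head 0.93 px [366  92] [435 139] rect [489.5 380.1] [56.8 31.4] 84.72
new_head 0.65 px [329 174] [381 234] rect [542.4 314.5] [44.9 52.9] 64.49
```

View pics/o4.png

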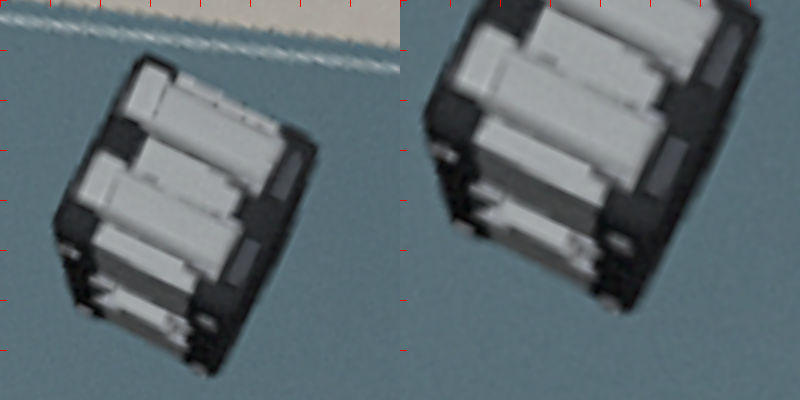

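arm_command:
  steps: [0.23, 0.23, -0.6, -0.6, 100, 0.24, 0.24, -0.6, 0, 100, 0, 0, -0.7, 0, 100, 0, 0, -0.7, 0, 100, 0, 0, -0.52, 0, 100]

```text
time_s: 29.75
eef_pos: [547.6, 312.8, -14.5]
ee_rot: [-0.0, 0.242, 0.97, -0.0]
force: [-0.8, 0.2, 0.2]
grip_width: 1.0
```

arm_command:
  steps: [0, 0, 0, 0, 60, 0, 0, 0, 0, 0, 0, 0, 0, 0, 0, 0, 0, 0, 0, 0, 0, 0, 0, 0, 0]
  grip_force: 40

```text
time_s: 30.38
eef_pos: [548.9, 313.4, -11.3]
ee_rot: [0.001, 0.242, 0.97, 0.001]
force: [-1.3, 0.4, 6.8]
grip_width: 0.485
```

arm_command:
  steps: [0, 0, 0.5, 0, 0, 0, 0, 0.7, 0, 0, -0.2, -0.4, 0.6, 1, 0, -0.2, -0.8, 0, 1, 0, -0.2, -0.8, 0, 1, 0]

```text
time_s: 31.0
eef_pos: [517.4, 212.2, 77.4]
ee_rot: [0.0, 0.111, 0.994, 0.0]
force: [0.4, -0.3, -3.8]
grip_width: 0.487
```

arm_command:
  steps: [-0.2, -0.8, 0, 1, 0, -0.2, -0.8, 0, 0.6, 0, -0.2, -0.8, 0, 0, 0, -0.14, -0.8, 0, 0, 0, 0, -0.44, 0, 0, 0]

```text
time_s: 31.62
eef_pos: [480.5, 29.6, 77.3]
ee_rot: [0.0, 0.044, 0.999, -0.0]
force: [-0.0, 1.6, -2.8]
grip_width: 0.49
```

arm_command:
  steps: [0, 0, -0.4, 0, 0, 0, 0, -0.5, 0, 0, 0, 0, -0.4, 0, 0, 0, 0, 0, 0, 0, 0, 0, 0, 0, 0]

```text
time_s: 32.25
eef_pos: [481.5, 31.1, 12.9]
ee_rot: [0.001, 0.044, 0.999, -0.0]
force: [0.2, -0.8, -3.5]
grip_width: 0.492
```

Run:
```python
from h import *
c=capture("wrist"); s=sense(); print(s["eef_pos"],s["ee_rot"],s["grip_width"],s["force"],s["time_s"])
z=s["eef_pos"][2]+14.5+70; print(z)
for t,z in [("new_head",z),("old_head",z),("pump_drive",92)]: mask_rect(c,t,z)
cv2.imwrite("pics/g6.png",cv2.resize(c["frame"][150:350,200:440],(720,600),interpolation=2))
```

```text
[481.59605795  31.06542689  12.96839935] [ 8.25023357e-04  4.35704453e-02  9.99050011e-01 -1.08579037e-04] 0.4905594706677881 [ 0.24988702  0.65176294 -2.44112234] 32.3
97.46839935029374
new_head 0.72 px [264 203] [378 336] rect [469.5  32.6] [40.6 55.2] 84.82
old_head 0.95 px [  0 233] [ 44 304] rect [ 465.3 -148.3] [31.  93.1] 20.51
pump_drive none
```

View pics/g6.png

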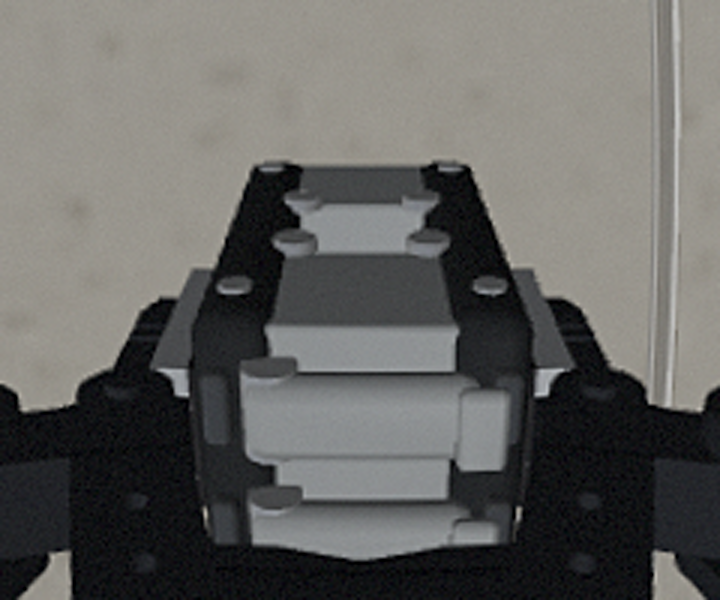

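arm_command:
  steps: [0, 0, -0.1, 0, 0, 0.3, -0.026, 0, 0, 0, 0.3, -0.026, 0, 0, 0, 0.3, -0.026, 0, 0, 0, 0.3, -0.026, 0, 0, 0]

```text
time_s: 33.08
eef_pos: [541.4, 25.9, 6.7]
ee_rot: [-0.0, 0.044, 0.999, -0.0]
force: [-0.4, 0.7, -2.8]
grip_width: 0.486
```

arm_command:
  steps: [0.3, -0.026, 0, 0, 0, 0.3, -0.026, 0, 0, 0, 0.2, -0.018, 0, 0, 0, 0.1, -0.009, 0, 0, 0, 0, 0, 0, 0, 0]

```text
time_s: 33.7
eef_pos: [585.9, 22.0, 6.8]
ee_rot: [-0.0, 0.044, 0.999, 0.0]
force: [-0.3, -0.3, -2.9]
grip_width: 0.489
```

arm_command:
  steps: [0.12, -0.01, 0, 0, 0, 0.06, -0.005, 0, 0, 0, 0.04, -0.003, 0, 0, 0, 0, 0, 0, 0, 0]

```text
time_s: 34.2
eef_pos: [597.0, 21.1, 7.0]
ee_rot: [-0.0, 0.044, 0.999, 0.0]
force: [0.3, 0.0, -3.5]
grip_width: 0.485
```

arm_command:
  steps: [0.03, -0.003, 0, 0, 0, 0, 0, 0, 0, 0]

```text
time_s: 34.45
eef_pos: [597.4, 21.1, 6.8]
ee_rot: [-0.001, 0.044, 0.999, 0.0]
force: [-5.4, 0.0, -0.3]
grip_width: 0.491
```

arm_command:
  steps: [0.03, -0.003, 0, 0, 0, 0, 0, 0, 0, 0]

```text
time_s: 34.7
eef_pos: [597.2, 21.1, 6.8]
ee_rot: [-0.004, 0.043, 0.999, 0.0]
force: [-15.8, -0.1, 5.1]
grip_width: 0.487
```

arm_command:
  steps: [-0.03, 0.003, 0, 0, 0, 0, 0, -0.03, 0, 0, 0, 0, 0, 0, 0]

```text
time_s: 35.08
eef_pos: [597.5, 21.1, 5.7]
ee_rot: [-0.001, 0.044, 0.999, 0.0]
force: [-7.6, 0.4, 3.2]
grip_width: 0.488
```

arm_command:
  steps: [0, 0, -0.03, 0, 0, 0, 0, 0, 0, 0]

```text
time_s: 35.33
eef_pos: [597.5, 21.1, 5.7]
ee_rot: [-0.001, 0.043, 0.999, -0.0]
force: [-14.7, 0.5, 16.3]
grip_width: 0.485
```

arm_command:
  steps: [0, 0, 0.03, 0, 0, 0, 0, 0, 0, 100, 0, 0, 0, 0, 100, 0, 0, 0, 0, 100, 0, 0, 0.6, 0, 100]

```text
time_s: 35.95
eef_pos: [597.3, 21.1, 34.1]
ee_rot: [-0.002, 0.044, 0.999, 0.0]
force: [0.0, 0.4, 0.4]
grip_width: 0.997
```

arm_command:
  steps: [0, 0, 0.8, 0, 100, -0.1, 0.38, 0.8, 0, 100, -0.3, 0.9, 0, 0, 100, -0.3, 0.9, 0, 0, 100, -0.3, 0.9, 0, 0, 100]

```text
time_s: 36.58
eef_pos: [548.1, 176.3, 115.7]
ee_rot: [0.0, 0.044, 0.999, 0.0]
force: [-0.4, -0.1, 0.6]
grip_width: 0.999
```

arm_command:
  steps: [-0.3, 0.9, 0, 0, 100, -0.3, 0.9, 0, 0, 100, -0.3, 0.9, 0, 0, 100, -0.3, 0.9, 0, 0, 100, -0.24, 0.6, 0, 0, 100]

```text
time_s: 37.2
eef_pos: [475.7, 386.8, 115.5]
ee_rot: [0.0, 0.043, 0.999, 0.0]
force: [0.1, -0.0, 0.3]
grip_width: 0.999
```

Run:
```python
from h import *
c=capture("wrist"); s=sense(); print(s["eef_pos"],s["ee_rot"],s["grip_width"],s["time_s"])
mask_rect(c,"front_head",73)
```

```text
[474.11163385 389.50188252 115.4716156 ] [-1.54447689e-04  4.19305708e-02  9.99120249e-01  7.28357588e-04] 0.9956087279590687 37.25
front_head 0.64 px [289 188] [350 242] rect [482.2 386.2] [47.6 43.4] 85.1
```

arm_command:
  steps: [0.3, -0.08, 0, 0, 100, 0, 0, -0.6, 0, 100, 0, 0, -0.7, 0, 100, 0, 0, -0.7, 0, 100, 0, 0, -0.56, 0, 100]

```text
time_s: 37.92
eef_pos: [492.9, 379.1, -14.0]
ee_rot: [-0.0, 0.045, 0.999, -0.0]
force: [0.0, -0.5, 0.2]
grip_width: 1.002
```

arm_command:
  steps: [0, 0, 0, 0, 60, 0, 0, 0, 0, 0, 0, 0, 0, 0, 0, 0, 0, 0, 0, 0, 0, 0, 0, 0, 0]

```text
time_s: 38.55
eef_pos: [493.1, 381.2, -10.6]
ee_rot: [0.002, 0.044, 0.999, 0.001]
force: [2.6, -0.5, 6.8]
grip_width: 0.555
```

arm_command:
  steps: [0, 0, 0.5, 0, 0, 0, 0, 0.7, 0, 0, 0, -0.4, 0.7, 0, 0, -0.06, -0.8, 0, 0, 0, 0, -0.8, 0, 0, 0]

```text
time_s: 39.17
eef_pos: [487.8, 279.8, 82.8]
ee_rot: [-0.0, 0.043, 0.999, -0.0]
force: [0.8, 0.0, -3.6]
grip_width: 0.559
```

arm_command:
  steps: [0, -0.9, 0, 0, 0, 0, -0.9, 0, 0, 0, 0, -0.9, 0, 0, 0, 0, -0.9, 0, 0, 0, 0, -0.9, 0, 0, 0]

```text
time_s: 39.8
eef_pos: [487.9, 54.5, 82.6]
ee_rot: [-0.0, 0.044, 0.999, -0.0]
force: [0.4, -0.2, -3.3]
grip_width: 0.561
```

arm_command:
  steps: [0, -0.5, 0, 0, 0, 0, 0, -0.5, 0, 0, 0, 0, -0.6, 0, 0, 0, 0, -0.4, 0, 0, 0, 0, 0, 0, 0]

```text
time_s: 40.42
eef_pos: [487.3, 31.1, 6.6]
ee_rot: [-0.002, 0.044, 0.999, 0.0]
force: [-0.8, -0.2, -2.8]
grip_width: 0.559
```

Run:
```python
from h import *
c=capture("wrist"); s=sense(); print(s["eef_pos"],s["ee_rot"],s["grip_width"],s["force"],s["time_s"])
for t,z in [("front_head",s["eef_pos"][2]+84),("new_head",90),("pump_drive",92)]: mask_rect(c,t,z)
```

```text
[488.22034052  30.99189508   7.63152339] [-4.88300573e-04  4.35923567e-02  9.99049280e-01  6.62962132e-05] 0.5587140537794162 [-0.06649185  0.38566805 -3.28888116] 40.475
front_head 0.57 px [257 208] [384 324] rect [473.5  32.7] [45.7 47.4] 84.96
new_head none
pump_drive 0.62 px [278 323] [362 336] rect [499.1  30.4] [32.9  6.7] 85.02
```

arm_command:
  steps: [0.3, -0.026, 0, 0, 0, 0.3, -0.026, 0, 0, 0, 0.3, -0.026, 0, 0, 0, 0.3, -0.026, 0, 0, 0, 0.14, -0.012, 0, 0, 0]

```text
time_s: 41.25
eef_pos: [556.3, 25.0, 8.2]
ee_rot: [0.001, 0.044, 0.999, -0.0]
force: [0.0, 0.6, -2.6]
grip_width: 0.554
```

arm_command:
  steps: [0.06, -0.005, 0, 0, 0, 0, 0, 0, 0, 0]

```text
time_s: 41.5
eef_pos: [558.3, 24.9, 7.6]
ee_rot: [-0.0, 0.044, 0.999, -0.0]
force: [0.1, -0.4, -2.9]
grip_width: 0.558
```

arm_command:
  steps: [0.05, -0.004, 0, 0, 0, 0.03, -0.003, 0, 0, 0, 0, 0, 0, 0, 0]

```text
time_s: 41.88
eef_pos: [562.5, 24.6, 7.5]
ee_rot: [0.0, 0.044, 0.999, 0.0]
force: [0.7, 0.3, -2.7]
grip_width: 0.561
```

arm_command:
  steps: [0.03, -0.003, 0, 0, 0, 0, 0, 0, 0, 0]

```text
time_s: 42.12
eef_pos: [564.1, 24.4, 7.5]
ee_rot: [0.0, 0.044, 0.999, -0.0]
force: [0.6, -0.0, -3.0]
grip_width: 0.561
```

arm_command:
  steps: [0.02, -0.002, 0, 0, 0, 0, 0, 0, 0, 0]

```text
time_s: 42.38
eef_pos: [564.8, 24.3, 7.4]
ee_rot: [-0.0, 0.044, 0.999, 0.0]
force: [-1.8, 0.2, -2.4]
grip_width: 0.556
```

Contact is starting, so press a little more, then lower onto the bed.

arm_command:
  steps: [0.03, -0.003, 0, 0, 0, 0, 0, 0, 0, 0]

```text
time_s: 42.62
eef_pos: [564.5, 24.4, 7.2]
ee_rot: [-0.002, 0.044, 0.999, 0.0]
force: [-11.6, -0.3, 2.6]
grip_width: 0.555
```

arm_command:
  steps: [0, 0, -0.03, 0, 0, 0, 0, 0, 0, 0]

```text
time_s: 42.88
eef_pos: [564.5, 24.4, 6.4]
ee_rot: [-0.002, 0.043, 0.999, 0.0]
force: [-14.2, 0.6, 10.0]
grip_width: 0.554
```

arm_command:
  steps: [0, 0, -0.02, 0, 0, 0, 0, 0, 0, 0]

```text
time_s: 43.12
eef_pos: [564.6, 24.4, 6.3]
ee_rot: [-0.002, 0.043, 0.999, 0.0]
force: [-18.7, -0.5, 19.1]
grip_width: 0.554
```

arm_command:
  steps: [-0.03, 0.003, 0.03, 0, 0, 0, 0, 0, 0, 100, 0, 0, 0, 0, 100, 0, 0, 0, 0, 100, 0, 0, 0.6, 0, 100]

```text
time_s: 43.75
eef_pos: [563.8, 24.4, 35.2]
ee_rot: [-0.002, 0.044, 0.999, 0.0]
force: [1.3, 0.4, 0.3]
grip_width: 0.995
```

arm_command:
  steps: [0, 0, 0.9, 0, 100, -0.3, 0.7, 0.6, 0, 100, -0.4, 0.9, 0, 0, 100, -0.4, 0.9, 0, 0, 100, -0.4, 0.9, 0, 0, 100]

```text
time_s: 44.38
eef_pos: [489.4, 195.6, 111.7]
ee_rot: [0.0, 0.044, 0.999, 0.0]
force: [0.2, -0.0, -0.4]
grip_width: 0.999
```

arm_command:
  steps: [-0.3, 0.9, 0, 0, 100, 0, 0.22, 0, 0, 100, 0, 0, 0, 0, 100, 0, 0, 0, 0, 100]

```text
time_s: 44.88
eef_pos: [475.5, 249.2, 111.4]
ee_rot: [0.0, 0.044, 0.999, -0.0]
force: [-0.1, 0.4, 0.1]
grip_width: 0.999
```

Run:
```python
from h import *
c=capture("wrist"); s=sense(); print(s["eef_pos"],s["ee_rot"],s["grip_width"],s["force"],s["time_s"])
mask_rect(c,"end_knob",43); mask_rect(c,"end_knob",23)
mask_rect(c,"front_head",90); mask_rect(c,"new_head",90)
```

```text
[475.51981417 249.17356281 111.42990768] [-1.04825766e-07  4.43757437e-02  9.99014905e-01 -1.10615487e-04] 1.0022926267312333 [ 0.05834533  0.57452155 -0.44977572] 44.925
end_knob 0.97 px [299 171] [346 216] rect [471.5 251.9] [39.2 38.8] 83.95
end_knob 0.97 px [299 171] [346 216] rect [476.5 251.6] [42.3 41.9] 83.95
front_head 0.82 px [119 271] [153 297] rect [525.4  84.4] [35.3 25.4] 85.32
new_head none
```

arm_command:
  steps: [-0.06, 0.04, -0.6, 0, 100, 0, 0, -0.8, 0, 100, 0, 0, -0.8, 0, 100, 0, 0, -0.7, 0, 100, 0, 0, 0, 0, 100]
  grip_force: 80

```text
time_s: 45.75
eef_pos: [470.6, 251.6, -35.2]
ee_rot: [-0.002, 0.044, 0.999, -0.001]
force: [-0.2, -0.6, 1.1]
grip_width: 0.998
```

arm_command:
  steps: [0, 0, 0, 0, 60, 0, 0, 0, 0, 0, 0, 0, 0, 0, 0, 0, 0, 0, 0, 0, 0, 0, 0, 0, 0]

```text
time_s: 46.38
eef_pos: [472.9, 252.5, -32.0]
ee_rot: [0.001, 0.044, 0.999, 0.0]
force: [-0.8, 0.1, 7.5]
grip_width: 0.453
```

arm_command:
  steps: [0, 0, 0.9, 0, 0, 0, -0.4, 0.94, 0, 0, 0.1, -0.8, 0, 0, 0, 0, -0.8, 0, 0, 0, 0, -0.8, 0, 0, 0]

```text
time_s: 47.0
eef_pos: [477.1, 111.1, 59.2]
ee_rot: [0.001, 0.044, 0.999, 0.0]
force: [-0.1, 0.1, -1.7]
grip_width: 0.457
```

arm_command:
  steps: [0, -0.8, 0, 0, 0, 0, -0.81, -0.3, 0, 0, 0, 0, -0.6, 0, 0, 0, 0, -0.3, 0, 0, 0, 0, 0, 0, 0]

```text
time_s: 47.62
eef_pos: [476.7, 32.2, -1.8]
ee_rot: [-0.001, 0.043, 0.999, 0.0]
force: [-0.4, 0.3, -0.1]
grip_width: 0.452
```

Run:
```python
from h import *
c=capture("wrist"); s=sense(); print(s["eef_pos"],s["ee_rot"],s["grip_width"],s["force"],s["time_s"])
r=mask_rect(c,"end_knob",54)
e=s["eef_pos"]
# held knob closed face: bottom-centre, left and right edge points, predicted for axis at eef+55 
f=[e[0]-15,e[1]+1.3]
for dz in (52,55,58): print(dz,wproj(c,[[f[0],f[1],e[2]+dz-20],[f[0],f[1],e[2]+dz+20]]).round(1).tolist())
cv2.imwrite("pics/g7.png",cv2.resize(c["frame"][150:330,200:440],(640,480),interpolation=2))
n=capture("side"); p=proj(n,[[e[0],e[1],54]])[0].astype(int); a=n["frame"][p[1]-35:p[1]+35,p[0]-70:p[0]+35]
cv2.imwrite("pics/g7s.png",np.hstack([cv2.imread("pics/g7.png")[:,:400],cv2.resize(a,(400,480),interpolation=2)]))
```

```text
[477.22133186  32.17992399  -1.07909552] [ 1.14136080e-04  4.32029427e-02  9.99066310e-01 -9.82712497e-06] 0.449195707465866 [ 0.03829355  0.08689706 -0.90975126] 47.675
end_knob 0.69 px [274 228] [366 325] rect [483.  32.] [42.  52.7] 85.22
52 [[319.4, 222.5], [319.2, 256.4]]
55 [[319.4, 224.5], [319.2, 259.8]]
58 [[319.4, 226.5], [319.2, 263.4]]
```

View pics/g7.png

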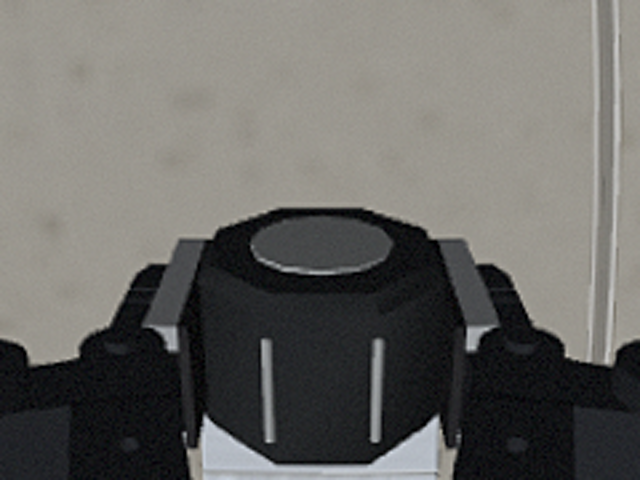

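arm_command:
  steps: [0.2, -0.02, 0, 0, 0, 0.2, -0.018, 0, 0, 0, 0.1, -0.009, 0, 0, 0, 0.1, -0.009, 0, 0, 0]

```text
time_s: 48.28
eef_pos: [507.3, 29.0, -1.6]
ee_rot: [-0.0, 0.044, 0.999, 0.0]
force: [-1.9, -0.8, -0.5]
grip_width: 0.451
```

arm_command:
  steps: [0.1, -0.009, 0, 0, 0, 0.1, -0.009, 0, 0, 0, 0.1, -0.009, 0, 0, 0]

```text
time_s: 48.65
eef_pos: [520.7, 28.0, -1.9]
ee_rot: [-0.002, 0.044, 0.999, 0.0]
force: [-7.1, 0.3, 2.1]
grip_width: 0.452
```

Seating with spring friction of about 7 N, as it should be. Continue.

arm_command:
  steps: [0.08, -0.007, 0, 0, 0, 0.06, -0.005, 0, 0, 0, 0, 0, 0, 0, 0]

```text
time_s: 49.02
eef_pos: [528.2, 27.3, -1.9]
ee_rot: [-0.001, 0.044, 0.999, 0.0]
force: [-5.2, 1.9, 0.3]
grip_width: 0.452
```

arm_command:
  steps: [0.04, -0.003, 0, 0, 0, 0, 0, 0, 0, 0]

```text
time_s: 49.28
eef_pos: [528.6, 27.3, -2.0]
ee_rot: [-0.003, 0.043, 0.999, 0.0]
force: [-13.4, 0.2, 6.1]
grip_width: 0.451
```

arm_command:
  steps: [0.04, -0.003, 0, 0, 0, 0, 0, 0, 0, 0]

```text
time_s: 49.52
eef_pos: [528.3, 27.4, -2.1]
ee_rot: [-0.006, 0.043, 0.999, 0.0]
force: [-24.6, 0.2, 13.1]
grip_width: 0.452
```

arm_command:
  steps: [-0.07, 0.006, 0, 0, 0, 0, 0, 0, 0, 100, 0, 0, 0, 0, 100, 0, 0, 0, 0, 100, 0, 0, 0.3, 0, 100]

```text
time_s: 50.15
eef_pos: [529.0, 27.1, 13.3]
ee_rot: [-0.001, 0.044, 0.999, 0.0]
force: [-0.0, -0.1, -0.5]
grip_width: 0.999
```

arm_command:
  steps: [0, 0, 0.9, 0, 100, 0, 0, 0.9, 0, 100, 0, 0, 0.5, 0, 100, 0, 0, 0, 0, 100, 0, 0, 0, 0, 100]

```text
time_s: 50.78
eef_pos: [529.0, 27.1, 127.8]
ee_rot: [-0.001, 0.044, 0.999, 0.0]
force: [-0.8, -0.3, -0.4]
grip_width: 0.999
```

Run:
```python
from h import *
c=capture("wrist"); s=sense(); print(s["eef_pos"],s["ee_rot"],s["grip_width"],s["force"],s["time_s"])
for t,z in [("pump_drive",92),("new_head",90),("front_head",90),("end_knob",54),("end_knob",74),("old_head",73),("glass_dish",18)]: mask_rect(c,t,z)
print(wproj(c,drv([(-104,0,34),(-104,0,74),(-72,0,90),(-42,0,90),(0,0,90)],(618,19.5))).round(0).tolist())
a=overhead(c,90,575,25,80,5); b=overhead(c,3,500,-262,80,4)
b=cv2.resize(b,(400,400))
d=capture("side"); p=proj(d,[[560,25,50]])[0].astype(int); q=proj(d,[[494,-265,35]])[0].astype(int)
A=cv2.resize(d["frame"][p[1]-35:p[1]+35,p[0]-35:p[0]+35],(400,400),interpolation=2)
B=cv2.resize(d["frame"][q[1]-30:q[1]+30,q[0]-30:q[0]+30],(400,400),interpolation=2)
cv2.imwrite("pics/f1.png",cv2.resize(np.vstack([np.hstack([a,A]),np.hstack([b,B])]),(600,600)))
```

```text
[528.86683834  27.1090858  127.44580176] [-1.00975574e-03  4.36386593e-02  9.99046864e-01  1.08093852e-04] 0.9989881986831795 [-0.21358038  0.68293798  0.38001362] 50.825
pump_drive 0.86 px [254 266] [387 338] rect [613.   20.8] [117.1  76.5] 84.96
new_head 0.56 px [294 266] [346 309] rect [596.7  21.4] [41.8 42.1] 85.0
front_head 0.87 px [289 215] [351 267] rect [555.1  25.6] [48.7 42.6] 83.48
end_knob 0.84 px [295 177] [345 224] rect [532.4  27.1] [43.3 41.8] 85.02
end_knob 0.84 px [295 177] [345 224] rect [526.9  27.6] [39.9 38.5] 85.02
old_head 0.82 px [ 36 165] [ 99 212] rect [ 492.7 -234. ] [ 46.2 107.3] 0.46
glass_dish 0.86 px [ 49 134] [120 231] rect [ 494.5 -255.7] [121.7 121.3] 6.34
[[320.0, 176.0], [320.0, 185.0], [320.0, 231.0], [320.0, 266.0], [320.0, 310.0]]
```

View pics/f1.png

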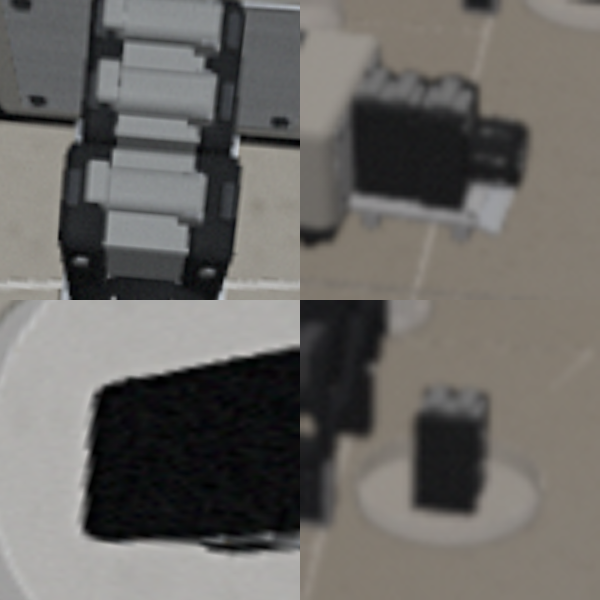

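```bash
python3 -c "
from rig import *
print(finish_job(), sense()['time_s'])"
```

```text
the job is handed in; nothing more can be done
the job is handed in; nothing more can be done
```

The head swap is done and handed in at about 51 s of the 147 s allowed; no verdict was reported. I pulled off the knob and the front head and stood both on the mat, then stood the worn head upright in the glass dish. I slid the spare and then the front head back on against the drive, and pushed the knob home.

**Last checks:**
- **Stack:** the spare pressed on the drive at about 16 N and the front head on the spare at about 19 N. The knob stopped at about 25 N, within 1 mm of where I expected it. In the last wrist view the parts sit about 1 mm nearer the drive than at the start, which fits the closed gaps. They looked square, with no visible gaps.
- **Dish:** the worn head stands upright, clear of the rim.
- **Gripper:** open and well clear, touching nothing.

**What disagreed:** the fingers really sit about 38 mm farther back than the reported tool position implies. My first grasp therefore closed lightly on top of the knob, at about 4 N. I corrected the height for every later grasp. I viewed 16 pictures, two over the budget of 14.

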